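# Release a detent-locked sample slide and send it home

## Task

The sample slide on the bench is locked at its start. Grip the round black lock knob, turn it slowly until you feel the torque dip as it is drawn into the hidden release notch, leave it there and push the carriage gently along its rails all the way to the end stop, so that the vial sits between the two sensor posts; then let go. Do not force the carriage against its lock, keep the vial standing in its pocket, and leave the tape roll, the battery and the screwdriver where they are.

Things in the scene. Friction and masses are not known exactly. Their poses are not given: they have to be found in the camera images.
- slide_unit: Slide unit: grey base plate 126 x 330 x 12 mm, fixed to the table; origin at the centre of its underside. The carriage travels along its +y. It has two low steel side rails (tops 28 mm high), two black sensor posts (18 x 34 mm, 68 mm high, at x = +-50, y = 65 mm) and a grey end stop block (46 mm high, y = 91 to 109 mm). Place and yaw differ from run to run.
- carriage (a joint): Travel of the aluminium carriage (70 x 140 mm, top face 46 mm above the table) along the unit's +y: 0 m at the start, 0.09 m against the end stop. About 3 N of friction; it stays where it is left. While locked it has some play: the lock stops it after 2 to 16 mm, depending on the knob's angle; past 30 mm it is clear of the lock.
- knob_grip (a point): Point on the vertical axis of the lock knob, 72 mm above the table, at the height to grip; rides on the carriage, does not turn with the knob. The knob is a round black ribbed cylinder, 40 mm across, from 54 to 84 mm above the table, on the rear end of the carriage (unit y = -115 mm at the start). It turns endlessly either way against some 0.05 N m of friction.
- knob_top (a point): Centre of the knob's top face, 84 mm up. Sprung notches, unseen, one every half turn: the first lies 30 to 152 degrees clockwise (from above) of the start. From some 14 degrees before it the torque dips and the knob pulls itself on with 0.2 to 0.5 N m; past its middle it resists as strongly for 14 degrees. Let go there, it centres itself. The carriage passes its lock only within about 10 degrees.
- lock_gate (a joint): How far the sprung lock pins inside the unit are pushed out of place by a carriage that is driven against its lock (m): 0 at rest, 3 N per mm. Above 0.006 m (18 N) the lock counts as forced.
- vial_mid (a point): Centre of the small plastic vial (22 mm diameter, 52 mm tall, screw cap up) that stands loosely in the carriage's pocket, 90 mm ahead of the knob (unit +y); its z axis is upright. Its top is 80 mm above the table.
- pocket_floor (a point): Centre of the floor of the pocket (24 mm wide, 18 mm deep) in the carriage, 28 mm above the table; it rides on the carriage.
- packing_tape: Bystander: roll of brown packing tape lying flat, 96 mm across and 48 mm high, origin at the centre of its underside.
- block_battery: Bystander: small black block battery lying flat, 26 x 50 x 18 mm, origin at the centre of its underside.
- red_driver: Bystander: screwdriver with red handle lying flat, 147 mm long, 22 mm high, origin at the centre of its underside.

How it is judged:
By the outcome, as a careful person would: the job done as asked, in the order asked, and still so for the second after the job is handed in, with the robot touching nothing.
It also fails if it takes over 72 s, if anything falls off the work surface, if the arm or the gripper's body presses on something with over 40 N, if the wrist force passes 120 N, or if a joint passes its speed limit or range.

## Robot

A 6-joint arm with a two-finger parallel gripper is mounted at the origin on a cart in front of the work surface, level with it; the furniture and walls round the work are solid. World frame = base frame: x ahead of the robot, y to its left, z up, the work surface at z = 0. Lengths are in mm, angles in rad, forces in N, time in s.
With the tool pointing down it reaches from about 400 to 925 mm from the base axis. Payload 12.5 kg.
Tool frame: the origin (TCP) lies at the centre of the arm's flange, where the gripper is bolted on; the fingertips stand 190 mm ahead of it and the grasp point (between the pads) lies 171 mm ahead of it; z points along the fingers, y is the line along which they close (so a half turn about z gives the same grasp; the last joint's range is limited). The gripper opens to 95 mm and grips with 3 to 60 N. Pads are 20 mm wide; open, the fingers measure 119 mm over their backs; the gripper's body (75 mm by 180 mm) begins 59 mm behind the grasp point.
Start: joints at [1.07, 0.491, 1.559, -0, 1.092, -0.106], TCP at [240.367, 576.93, 404.761] pointing down, gripper open.
Joint ranges: [-3.1, 3.1], [-0.84, 2.19], [0.05, 2.79], [-1.13, 4.28], [0.06, 2.93], [-2.69, 2.69]. Speed limits (rad/s): [2.22, 2.22, 2.79, 3.14, 3.14, 3.14].

## Interface

Orientations are given as [roll, pitch, yaw] about the fixed x, y, z axes, in that order (R = Rz(yaw) Ry(pitch) Rx(roll)).
In Python, from cell import env, read_camera, search_frame, cut_out gives the robot as it stands. The module is installed in compiled form; this text tells all that it offers.
- The arm moves only by the tool move_arm, never from a script. Its argument "commands" is a list of rows, each a list of 3 entries, a list of its own where there are three numbers: the shift along the world's x, y, z normalised to -1 to 1, where 1 is 0.03 m, then the turn about the world's z normalised to -1 to 1, where 1 is 0.08 rad, then the opening, from -1 (shut) to 1 (fully open), so that 0 is half open. A call has 1 to 20 rows; each row shifts and turns the commanded pose from where the row before left it; what a row does not reach is not made up. A row lasts 1/12 s, in which the tool goes at most 41.7 mm and 7.16 degrees, less where a joint would pass 70% of its speed; a pose out of reach is approached as far as the arm can. A call with a number of a shift or a turn outside -1 to 1 is refused whole. A call with a gripper value outside its range is refused whole. The fingers move at their own pace and stop on an object; the grip force is fixed at half the most. Time passes only in rows, so rows that do not move let the fingers close. It gives the time, the measured TCP pose, the force, the opening and the grip force at its end, in the units of the state.
- env.state(): the state, without advancing time (a new reading comes with each control period).
- read_camera(name): name is "side" or "top"; returns a dict with "image" (384x512x3 uint8, red, green, blue), "fx", "fy", "cx", "cy" (pixels), "rvec" (rotation vector, rad) and "tvec" (3), from world to camera coordinates, as OpenCV has them. Camera axes: x right, y down, z forward; pixel columns grow to the right and rows downward; lengths in mm; the calibration is good to about 2 mm. A picture is of the moment at which its call begins. There is no depth.
- env.job_done(): hands the job in; it is judged then, once.
Trained networks look in a picture, given as the dict that the camera call returned (one of the last four; its "shot" number tells which), for a name from the list of things; names that differ only in an ending like _2 or _b are one class to them, and where a whole thing is asked for, a point or a joint stands for the part that bears it (a point fixed in the world has none). Each returns a list of dicts, best first, with "confidence" (0 to 1); they miss things now and then, are a little off and sometimes report something else, mostly with a low value. They report only what shows in the picture. A call takes as long as a camera call.
- search_frame(thing, picture): "at" ([column, row] in pixels, amid what is visible of it).
- cut_out(thing, picture): "region" (384x512 bool, what is visible of it) and "at" ([column, row] in pixels, amid what is visible of it).
The state is a dict: "t": time; "joints": joint angles; "qvel": joint speeds; "tau": joint torques, N m; "eef_pos": TCP position; "tcp_rot": TCP orientation; "ft_force": force on the tool from outside, world axes, zero at the start; "moment": the same for the moment, N m; "opening": opening from 0.0 (shut) to 1.0 (fully open); "grip_force": force on a finger pad.
Only numpy, scipy, OpenCV 4.12 (cv2) and the standard library are available. Lean on these libraries where they do the work, as an engineer would, in place of code of your own. Each camera call takes 0.05 s, during which the arm holds its last target. There are 200 camera calls.

## Working session

There is one attempt and no reset: what is moved stays moved. The work goes in short steps, Python scripts to look and compute and a tool call to move; the robot and the scene stay as the last step left them, time stands still between calls to the robot, and variables do not carry over. Pictures are saved under pics/ and viewed, at most 10 in all, crops included, and the job is handed in when it is done.

Besides the shell and the picture viewer there is one more tool, called after "Call:" as a command line: name --argument value ..., lists and objects as JSON in quotes. move_arm: Moves the arm, as the interface text tells. Its arguments: {"type":"object","properties":{"commands":{"type":"array","items":{"type":"array"}}},"required":["commands"]}

```bash
mkdir -p pics; cat > h.py <<'E'
import numpy as np, cv2
from cell import env, read_camera, search_frame, cut_out
def P(c):
    R=cv2.Rodrigues(np.array(c["rvec"],float))[0]; return R,np.array(c["tvec"],float).ravel()
def ray(c,px,z):
    R,t=P(c); K=np.array([[c["fx"],0,c["cx"]],[0,c["fy"],c["cy"]],[0,0,1]])
    d=R.T@np.linalg.inv(K)@np.array([px[0],px[1],1.]); o=-R.T@t
    return o+d*(z-o[2])/d[2]
E
python3 - <<'E'
from h import *
s=env.state(); print({k:np.round(v,3) for k,v in s.items()})
Z=dict(knob_top=78,vial_mid=70,slide_unit=12,packing_tape=40,block_battery=18,red_driver=12,carriage=46)
for n in("top","side"):
    c=read_camera(n); im=c["image"][:,:,::-1]; cv2.imwrite(f"pics/{n}0.png",im)
    for k,z in Z.items():
        for d in search_frame(k,c)[:2]: print(n,k,np.round(d["at"]),round(d["confidence"],2),np.round(ray(c,d["at"],z)))
E
```

```text
{'t': np.float64(0.0), 'joints': array([ 1.07 ,  0.492,  1.559, -0.   ,  1.092, -0.106]), 'qvel': array([ 0.002,  0.001,  0.   , -0.   , -0.002,  0.   ]), 'tau': array([ 3.0000e-03, -6.1267e+01, -2.5818e+01,  6.9000e-02,  4.8000e-02,
       -0.0000e+00]), 'eef_pos': array([240.359, 576.912, 404.151]), 'tcp_rot': array([-3.14 , -0.   ,  2.747]), 'ft_force': array([-0.201,  0.358, -0.019]), 'moment': array([-0.006, -0.   , -0.05 ]), 'grip_force': np.float64(0.0), 'opening': np.float64(0.996)}
top knob_top [254. 182.] 0.76 [553.  -5.  78.]
top knob_top [237. 187.] 0.63 [537.  47.  78.]
top slide_unit [235. 190.] 0.97 [530.  56.  12.]
top packing_tape [380. 216.] 0.79 [ 441. -393.   40.]
top block_battery [256. 183.] 0.2 [553. -10.  18.]
top red_driver [115. 164.] 0.7 [622. 434.  12.]
top carriage [252. 181.] 0.6 [557.   1.  46.]
side knob_top [252. 206.] 0.73 [571.  24.  78.]
side slide_unit [268. 228.] 0.97 [532.  88.  12.]
side packing_tape [252. 119.] 0.72 [ 463. -375.   40.]
side block_battery [314. 293.] 0.54 [459. 350.  18.]
side block_battery [253. 205.] 0.32 [560.  -8.  18.]
side red_driver [272. 334.] 0.67 [624. 432.  12.]
side carriage [251. 205.] 0.92 [569.   4.  46.]
```

View pics/top0.png

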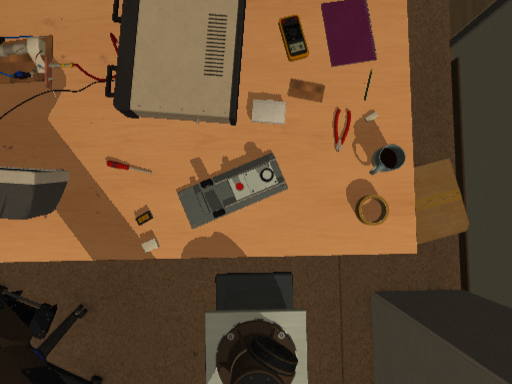

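View pics/side0.png

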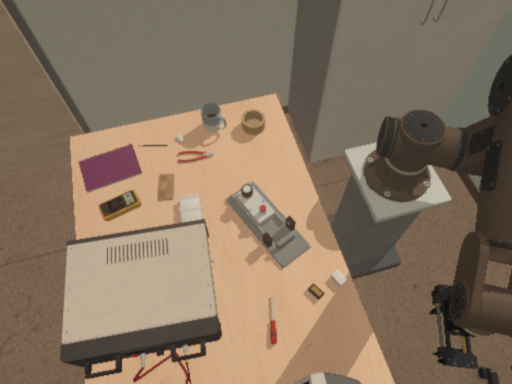

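The top view shows the knob at about (267,174), the red vial cap at (239,186) and the end stop near (193,205). In the side view the knob is at (247,190) and the vial at (263,209). The networks' knob hits are off, so I'll refine on crops.

```bash
python3 - <<'E'
from h import *
S={}
G={"top":((267,174),(239,186)),"side":((247,190),(263,209))}
for n in G:
    c=read_camera(n); im=c["image"]; S[n]=c
    hsv=cv2.cvtColor(im,cv2.COLOR_RGB2HSV)
    for name,g,mask,z in(("knob",G[n][0],hsv[...,2]<70,84),("vial",G[n][1],((hsv[...,0]<8)|(hsv[...,0]>172))&(hsv[...,1]>130),79)):
        m=np.zeros(mask.shape,np.uint8); m[g[1]-11:g[1]+12,g[0]-11:g[0]+12]=mask[g[1]-11:g[1]+12,g[0]-11:g[0]+12]
        k,l,st,ce=cv2.connectedComponentsWithStats(m)
        i=1+st[1:,4].argmax(); hull=cv2.convexHull(np.argwhere(l==i)[:,::-1].astype(np.int32))
        M=cv2.moments(hull); p=(M['m10']/M['m00'],M['m01']/M['m00'])
        print(n,name,st[i],np.round(p,1),np.round(ray(c,p,z),1))
    r=cut_out("slide_unit",c)[0]; pts=np.argwhere(r["region"])[:,::-1].astype(np.float32)
    w=np.array([ray(c,p,12)[:2] for p in pts],np.float32); print(cv2.minAreaRect(w))
    x,y=(165,140) if n=="top" else (215,165)
    cr=im[y:y+100,x:x+130,::-1]; S[n+"c"]=cv2.resize(cr,None,fx=6,fy=6,interpolation=cv2.INTER_CUBIC)[:600,:780]
    cv2.imwrite(f"pics/{n}_crop.png",S[n+"c"])
E
```

```text
top knob [260 168  14  14  73] [266.5 174.4] [573.5 -42.3  84. ]
top vial [236 183   7   7  45] [239. 186.] [540.5  41.1  79. ]
((530.546630859375, 64.60821533203125), (127.65734100341797, 329.5306701660156), 22.00687599182129)Traceback (most recent call last):
  File "<stdin>", line 10, in <module>
ValueError: attempt to get argmax of an empty sequence
```

View pics/top_crop.png

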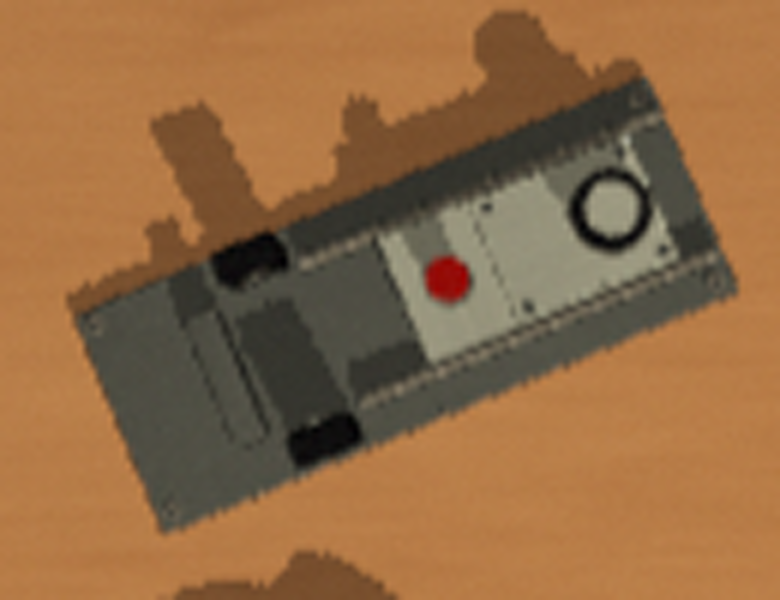

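The top view is consistent. The knob is at (573.5, -42.2) mm, the vial is 89.7 mm ahead of it, and the base rectangle measures 127.7 x 329.5 mm at a yaw of about 22°. The knob position predicted from the base centre, (573.6, -42.0), agrees. In the crop the knob is a ring at (611,209) and the vial cap is at (447,279). Next I'll move over the knob.

Call:
move_arm --commands '[[[0.53,-1,0],0,1],[[0.53,-1,0],0,1],[[0.53,-1,0],0,1],[[0.53,-1,0],0,1],[[0.53,-1,0],0,1],[[0.53,-1,0],0,1],[[0.53,-1,0],0,1],[[0.53,-1,0],0,1],[[0.53,-1,0],0,1],[[0.53,-1,0],0,1],[[0.53,-1,0],0,1],[[0.53,-1,0],0,1],[[0.53,-1,0],0,1],[[0.53,-1,0],0,1],[[0.53,-1,0],0,1],[[0.53,-1,0],0,1],[[0.53,-1,0],0,1],[[0.53,-1,0],0,1],[[0.53,-1,0],0,1],[[0,0,0],0,1]]'

```text
t: 2.62
eef_pos: [544.5, 2.8, 404.6]
tcp_rot: [-3.141, 0.002, 2.744]
ft_force: [-1.2, -0.7, -0.5]
opening: 1.0
grip_force: 0.0
```

Call:
move_arm --commands '[[[0.5,-0.75,0],0,1],[[0.47,-0.75,0],0,1],[[0,0,-0.7],0,0.8],[[0,0,-0.7],0,0.6],[[0,0,-0.7],0,0.6],[[0,0,-0.7],0,0.6],[[0,0,-0.6],0,0.6],[[0,0,-0.6],0,0.6],[[0,0,0],0,0.6],[[0,0,0],0,0.6]]'

```text
t: 3.45
eef_pos: [571.6, -37.8, 284.5]
tcp_rot: [-3.141, -0.001, 2.747]
ft_force: [-0.1, -0.9, 0.5]
opening: 0.803
grip_force: 0.0
```

```bash
cat > s.py <<'E'
from h import *
s=env.state(); print(round(s["t"],2),np.round(s["eef_pos"],1),np.round(s["tcp_rot"],3),np.round(s["ft_force"],1),"M",np.round(s["moment"],3),"tau6",round(s["tau"][5],3),round(s["opening"],3),round(s["grip_force"],1))
E
python3 s.py; python3 - <<'E'
from h import *
c=read_camera("side"); cv2.imwrite("pics/side1.png",cv2.resize(c["image"][130:250,180:320,::-1],None,fx=5,fy=5,interpolation=cv2.INTER_CUBIC))
E
```

```text
3.45 [571.6 -37.8 284.5] [-3.141e+00 -1.000e-03  2.747e+00] [-0.1 -0.9  0.5] M [ 0.014 -0.002  0.007] tau6 0.004 0.803 0.0
```

View pics/side1.png

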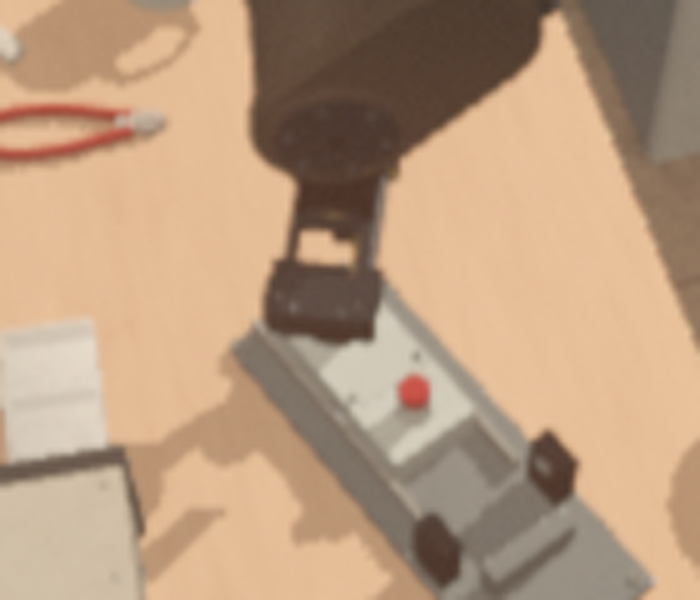

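The gripper hangs centred over the knob, with the vial (410,390 in the crop) standing clear. I'll correct x and y, then descend and grip.

Call:
move_arm --commands '[[[0.06,-0.14,-0.4],0,0.6],[[0,0,-0.5],0,0.6],[[0,0,-0.48],0,0.6],[[0,0,0],0,0.6],[[0,0,0],0,0.2],[[0,0,0],0,0.0],[[0,0,0],0,-0.1],[[0,0,0],0,-0.1],[[0,0,0],0,-0.2],[[0,0,0],0,-0.3],[[0,0,0],0,-1],[[0,0,0],0,-1],[[0,0,0],0,-1],[[0,0,0],0,-1],[[0,0,0],0,-1]]'

```text
t: 4.75
eef_pos: [573.5, -42.1, 243.7]
tcp_rot: [3.141, 0.001, 2.747]
ft_force: [1.5, 3.8, 6.9]
opening: 0.413
grip_force: 30.0
```

```bash
python3 s.py
```

```text
4.75 [573.5 -42.1 243.7] [3.141e+00 1.000e-03 2.747e+00] [1.5 3.8 6.9] M [ 0.627 -0.06   0.028] tau6 0.032 0.413 30.0
```

Gripped at 39 mm, which fits the 40 mm knob. Next I'll turn it slowly clockwise.

Call:
move_arm --commands '[[[0,0,0],-0.5,-1],[[0,0,0],-0.5,-1],[[0,0,0],-0.5,-1]]'

```text
t: 5.0
eef_pos: [573.5, -42.0, 243.7]
tcp_rot: [3.141, 0.001, 2.625]
ft_force: [5.6, 9.8, 5.2]
opening: 0.413
grip_force: 30.0
```

```bash
python3 s.py
```

```text
5.0 [573.5 -42.  243.7] [3.141e+00 1.000e-03 2.625e+00] [5.6 9.8 5.2] M [ 1.678 -0.963  0.141] tau6 -0.75 0.413 30.0
```

Call:
move_arm --commands '[[[0,0,0],-0.5,-1],[[0,0,0],-0.5,-1]]'

```text
t: 5.17
eef_pos: [573.5, -41.9, 243.7]
tcp_rot: [3.141, 0.0, 2.545]
ft_force: [-2.9, 2.8, 6.5]
opening: 0.414
grip_force: 30.0
```

```bash
python3 s.py
```

```text
5.17 [573.5 -41.9 243.7] [3.141 0.    2.545] [-2.9  2.8  6.5] M [0.581 0.352 0.061] tau6 -0.706 0.414 30.0
```

Call:
move_arm --commands '[[[0,0,0],-0.5,-1],[[0,0,0],-0.5,-1]]'

```text
t: 5.33
eef_pos: [573.6, -41.9, 243.7]
tcp_rot: [3.141, 0.001, 2.465]
ft_force: [-1.3, 6.1, 4.2]
opening: 0.417
grip_force: 30.0
```

```bash
python3 s.py
```

```text
5.33 [573.6 -41.9 243.7] [3.141e+00 1.000e-03 2.465e+00] [-1.3  6.1  4.2] M [0.779 0.434 0.116] tau6 -0.663 0.417 30.0
```

Baseline friction moment is about +0.05 to 0.14 N m, and I've turned 16° so far. I'll continue in 4.6° increments.

Call:
move_arm --commands '[[[0,0,0],-0.5,-1],[[0,0,0],-0.5,-1]]'

```text
t: 5.5
eef_pos: [573.6, -41.8, 243.7]
tcp_rot: [3.14, 0.001, 2.385]
ft_force: [8.6, 11.0, 4.4]
opening: 0.416
grip_force: 30.0
```

```bash
python3 s.py
```

```text
5.5 [573.6 -41.8 243.7] [3.140e+00 1.000e-03 2.385e+00] [ 8.6 11.   4.4] M [ 1.836 -1.396  0.174] tau6 -0.684 0.416 30.0
```

Call:
move_arm --commands '[[[0,0,0],-0.5,-1],[[0,0,0],-0.5,-1]]'

```text
t: 5.67
eef_pos: [573.6, -41.8, 243.7]
tcp_rot: [3.14, 0.0, 2.305]
ft_force: [-0.8, 5.0, 7.0]
opening: 0.412
grip_force: 30.0
```

```bash
python3 s.py
```

```text
5.67 [573.6 -41.8 243.7] [3.14  0.    2.305] [-0.8  5.   7. ] M [0.837 0.123 0.055] tau6 -0.712 0.412 30.0
```

Call:
move_arm --commands '[[[0,0,0],-0.5,-1],[[0,0,0],-0.5,-1]]'

```text
t: 5.83
eef_pos: [573.7, -41.7, 243.7]
tcp_rot: [3.14, 0.001, 2.225]
ft_force: [-2.0, 5.8, 4.6]
opening: 0.415
grip_force: 30.0
```

```bash
python3 s.py
```

```text
5.83 [573.7 -41.7 243.7] [3.140e+00 1.000e-03 2.225e+00] [-2.   5.8  4.6] M [0.924 0.536 0.088] tau6 -0.678 0.415 30.0
```

Call:
move_arm --commands '[[[0,0.02,0],-0.5,-1],[[0,0,0],-0.5,-1]]'

```text
t: 6.0
eef_pos: [573.8, -41.4, 243.7]
tcp_rot: [3.14, 0.001, 2.145]
ft_force: [3.9, 6.6, 2.6]
opening: 0.413
grip_force: 30.0
```

```bash
python3 s.py
```

```text
6.0 [573.8 -41.4 243.7] [3.140e+00 1.000e-03 2.145e+00] [3.9 6.6 2.6] M [ 0.789 -0.329  0.132] tau6 -0.647 0.413 30.0
```

Call:
move_arm --commands '[[[0,0,0],-0.5,-1],[[0,0,0],-0.5,-1]]'

```text
t: 6.17
eef_pos: [573.7, -41.5, 243.7]
tcp_rot: [3.14, 0.001, 2.065]
ft_force: [8.6, 7.6, 4.8]
opening: 0.413
grip_force: 30.0
```

```bash
python3 s.py
```

```text
6.17 [573.7 -41.5 243.7] [3.140e+00 1.000e-03 2.065e+00] [8.6 7.6 4.8] M [ 1.266 -1.396  0.115] tau6 -0.699 0.413 30.0
```

Call:
move_arm --commands '[[[0,0,0],-0.5,-1],[[0,0,0],-0.5,-1]]'

```text
t: 6.33
eef_pos: [573.8, -41.4, 243.7]
tcp_rot: [3.14, 0.001, 1.985]
ft_force: [0.8, 3.0, 6.8]
opening: 0.413
grip_force: 30.0
```

```bash
python3 s.py
```

```text
6.33 [573.8 -41.4 243.7] [3.140e+00 1.000e-03 1.985e+00] [0.8 3.  6.8] M [0.36  0.066 0.059] tau6 -0.709 0.413 30.0
```

Call:
move_arm --commands '[[[0,0,0],-0.5,-1],[[0,0,0],-0.5,-1]]'

```text
t: 6.5
eef_pos: [573.9, -41.4, 243.7]
tcp_rot: [3.139, 0.001, 1.905]
ft_force: [0.4, 2.9, 4.2]
opening: 0.414
grip_force: 30.0
```

```bash
python3 s.py
```

```text
6.5 [573.9 -41.4 243.7] [3.139e+00 1.000e-03 1.905e+00] [0.4 2.9 4.2] M [0.547 0.279 0.104] tau6 -0.676 0.414 30.0
```

Call:
move_arm --commands '[[[0,0,0],-0.5,-1],[[0,0,0],-0.5,-1]]'

```text
t: 6.67
eef_pos: [573.9, -41.4, 243.8]
tcp_rot: [3.139, 0.001, 1.825]
ft_force: [5.7, 8.7, 1.8]
opening: 0.416
grip_force: 30.0
```

```bash
python3 s.py
```

```text
6.67 [573.9 -41.4 243.8] [3.139e+00 1.000e-03 1.825e+00] [5.7 8.7 1.8] M [ 1.211 -0.712  0.191] tau6 -0.655 0.416 30.0
```

Call:
move_arm --commands '[[[0,0,0],-0.5,-1],[[0,0,0],-0.5,-1]]'

```text
t: 6.83
eef_pos: [573.9, -41.4, 243.7]
tcp_rot: [3.139, 0.0, 1.745]
ft_force: [9.0, 7.6, 3.1]
opening: 0.415
grip_force: 30.0
```

```bash
python3 s.py
```

```text
6.83 [573.9 -41.4 243.7] [3.139 0.    1.745] [9.  7.6 3.1] M [ 1.269 -1.525  0.106] tau6 -0.703 0.415 30.0
```

Call:
move_arm --commands '[[[0,0,0],-0.5,-1],[[0,0,0],-0.5,-1]]'

```text
t: 7.0
eef_pos: [574.0, -41.3, 243.7]
tcp_rot: [3.139, 0.0, 1.665]
ft_force: [1.8, 3.5, 5.2]
opening: 0.417
grip_force: 30.0
```

```bash
python3 s.py
```

```text
7.0 [574.  -41.3 243.7] [3.139 0.    1.665] [1.8 3.5 5.2] M [ 0.418 -0.16   0.06 ] tau6 -0.708 0.417 30.0
```

Call:
move_arm --commands '[[[0,0,0],-0.5,-1],[[0,0,0],-0.5,-1]]'

```text
t: 7.17
eef_pos: [574.1, -41.3, 243.8]
tcp_rot: [3.139, -0.0, 1.585]
ft_force: [2.0, 4.9, 2.4]
opening: 0.414
grip_force: 30.0
```

```bash
python3 s.py
```

```text
7.17 [574.1 -41.3 243.8] [ 3.139 -0.     1.585] [2.  4.9 2.4] M [0.727 0.159 0.09 ] tau6 -0.676 0.414 30.0
```

Call:
move_arm --commands '[[[0,0,0],-0.5,-1],[[0,0,0],-0.5,-1]]'

```text
t: 7.33
eef_pos: [574.1, -41.4, 243.8]
tcp_rot: [3.138, -0.0, 1.505]
ft_force: [13.0, 10.0, 0.7]
opening: 0.42
grip_force: 30.0
```

```bash
python3 s.py
```

```text
7.33 [574.1 -41.4 243.8] [ 3.138 -0.     1.505] [13.  10.   0.7] M [ 1.724 -1.672  0.172] tau6 -0.717 0.42 30.0
```

Call:
move_arm --commands '[[[0.02,0.01,0],-0.5,-1],[[0,0,0],-0.5,-1]]'

```text
t: 7.5
eef_pos: [574.5, -41.2, 243.7]
tcp_rot: [3.14, -0.0, 1.425]
ft_force: [1.6, 1.6, 4.3]
opening: 0.417
grip_force: 30.0
```

```bash
python3 s.py
```

```text
7.5 [574.5 -41.2 243.7] [ 3.14  -0.     1.425] [1.6 1.6 4.3] M [ 0.105  0.264 -0.1  ] tau6 -0.844 0.417 30.0
```

Call:
move_arm --commands '[[[0,0,0],-0.5,-1],[[0,0,0],-0.5,-1]]'

```text
t: 7.67
eef_pos: [574.6, -41.3, 243.8]
tcp_rot: [3.139, -0.0, 1.344]
ft_force: [3.8, 4.3, 2.8]
opening: 0.417
grip_force: 30.0
```

```bash
python3 s.py
```

```text
7.67 [574.6 -41.3 243.8] [ 3.139 -0.     1.344] [3.8 4.3 2.8] M [ 0.839 -0.293  0.   ] tau6 -0.961 0.417 30.0
```

Call:
move_arm --commands '[[[0,0,0],-0.5,-1],[[0,0,0],-0.5,-1]]'

```text
t: 7.83
eef_pos: [574.6, -41.4, 243.8]
tcp_rot: [3.139, -0.001, 1.264]
ft_force: [10.6, 4.2, 1.0]
opening: 0.415
grip_force: 30.0
```

```bash
python3 s.py
```

```text
7.83 [574.6 -41.4 243.8] [ 3.139e+00 -1.000e-03  1.264e+00] [10.6  4.2  1. ] M [ 0.83  -1.221 -0.182] tau6 -0.988 0.415 30.0
```

tau6 has moved from a steady -0.70 to -0.99 N m and Mz has gone negative. That is the notch drawing the knob in. Smaller steps from here.

Call:
move_arm --commands '[[[0,0,0],-0.4,-1],[[0,0,0],0,-1]]'

```text
t: 8.0
eef_pos: [574.7, -41.4, 243.8]
tcp_rot: [3.139, -0.001, 1.232]
ft_force: [8.2, 2.6, 2.9]
opening: 0.416
grip_force: 30.0
```

```bash
python3 s.py
```

```text
8.0 [574.7 -41.4 243.8] [ 3.139e+00 -1.000e-03  1.232e+00] [8.2 2.6 2.9] M [ 0.624 -1.127 -0.388] tau6 0.204 0.416 30.0
```

Call:
move_arm --commands '[[[0,0,0],-0.4,-1],[[0,0,0],0,-1]]'

```text
t: 8.17
eef_pos: [574.6, -41.3, 243.8]
tcp_rot: [3.139, -0.001, 1.201]
ft_force: [5.0, 3.2, 3.1]
opening: 0.416
grip_force: 30.0
```

```bash
python3 s.py
```

```text
8.17 [574.6 -41.3 243.8] [ 3.139e+00 -1.000e-03  1.201e+00] [5.  3.2 3.1] M [ 0.542 -0.507 -0.19 ] tau6 0.275 0.416 30.0
```

Call:
move_arm --commands '[[[0,0,0],-0.4,-1],[[0,0,0],0,-1]]'

```text
t: 8.33
eef_pos: [574.6, -41.3, 243.8]
tcp_rot: [3.139, -0.001, 1.169]
ft_force: [5.4, 4.1, 1.6]
opening: 0.418
grip_force: 30.0
```

```bash
python3 s.py
```

```text
8.33 [574.6 -41.3 243.8] [ 3.139e+00 -1.000e-03  1.169e+00] [5.4 4.1 1.6] M [ 0.667 -0.48  -0.065] tau6 0.466 0.418 30.0
```

Call:
move_arm --commands '[[[0,0,0],-0.4,-1],[[0,0,0],0,-1]]'

```text
t: 8.5
eef_pos: [574.6, -41.2, 243.8]
tcp_rot: [3.139, -0.001, 1.138]
ft_force: [5.0, 3.5, 3.3]
opening: 0.416
grip_force: 30.0
```

```bash
python3 s.py
```

```text
8.5 [574.6 -41.2 243.8] [ 3.139e+00 -1.000e-03  1.138e+00] [5.  3.5 3.3] M [ 0.559 -0.571  0.186] tau6 0.732 0.416 30.0
```

The torque crossed zero near yaw 1.16, so the middle of the notch lies about 91° clockwise of the start. I'll let go briefly so the knob centres itself, then regrip.

Call:
move_arm --commands '[[[0,0,0],0,0],[[0,0,0],0,0],[[0,0,0],0,0],[[0,0,0],0,0],[[0,0,0],0,0],[[0,0,0],0,0]]'

```text
t: 9.0
eef_pos: [573.9, -41.5, 243.2]
tcp_rot: [-3.141, 0.0, 1.139]
ft_force: [0.3, -0.1, 0.0]
opening: 0.501
grip_force: 0.0
```

```bash
python3 s.py
```

```text
9.0 [573.9 -41.5 243.2] [-3.141  0.     1.139] [ 0.3 -0.1  0. ] M [-0.101  0.065 -0.027] tau6 -0.001 0.501 0.0
```

Call:
move_arm --commands '[[[0,0,0],0,-0.1],[[0,0,0],0,-0.15],[[0,0,0],0,-1],[[0,0,0],0,-1],[[0,0,0],0,-1],[[0,0,0],0,-1]]'

```text
t: 9.5
eef_pos: [574.4, -41.4, 243.4]
tcp_rot: [3.14, -0.0, 1.139]
ft_force: [4.7, -0.7, -3.0]
opening: 0.418
grip_force: 30.0
```

```bash
python3 s.py
```

```text
9.5 [574.4 -41.4 243.4] [ 3.14  -0.     1.139] [ 4.7 -0.7 -3. ] M [-0.228 -0.64   0.072] tau6 0.047 0.418 30.0
```

The knob is held and settled. I'll push gently along u = (-0.373, 0.928) in 3 mm steps, watching the force.

Call:
move_arm --commands '[[[-0.019,0.046,0],0,-1],[[-0.019,0.046,0],0,-1]]'

```text
t: 9.67
eef_pos: [573.3, -38.7, 243.4]
tcp_rot: [3.14, -0.0, 1.139]
ft_force: [5.7, -1.7, -3.4]
opening: 0.415
grip_force: 30.0
```

Call:
move_arm --commands '[[[-0.019,0.046,0],0,-1],[[-0.019,0.046,0],0,-1]]'

```text
t: 9.83
eef_pos: [572.2, -35.9, 243.4]
tcp_rot: [3.14, -0.0, 1.139]
ft_force: [6.7, -1.0, -4.0]
opening: 0.412
grip_force: 30.0
```

Drag along u is about 3.4 N, which is plain friction.

Call:
move_arm --commands '[[[-0.025,0.062,0],0,-1],[[-0.025,0.062,0],0,-1]]'

```text
t: 10.0
eef_pos: [570.7, -32.2, 243.4]
tcp_rot: [3.14, -0.0, 1.139]
ft_force: [6.4, -0.3, -4.3]
opening: 0.416
grip_force: 30.0
```

Call:
move_arm --commands '[[[-0.025,0.062,0],0,-1],[[-0.025,0.062,0],0,-1]]'

```text
t: 10.17
eef_pos: [569.2, -28.5, 243.4]
tcp_rot: [3.14, -0.0, 1.139]
ft_force: [5.8, -1.3, -3.5]
opening: 0.416
grip_force: 30.0
```

Call:
move_arm --commands '[[[-0.025,0.062,0],0,-1],[[-0.025,0.062,0],0,-1]]'

```text
t: 10.33
eef_pos: [567.7, -24.7, 243.4]
tcp_rot: [3.14, -0.0, 1.139]
ft_force: [6.3, -0.6, -3.9]
opening: 0.414
grip_force: 30.0
```

Call:
move_arm --commands '[[[-0.025,0.062,0],0,-1],[[-0.025,0.062,0],0,-1]]'

```text
t: 10.5
eef_pos: [566.2, -21.0, 243.4]
tcp_rot: [3.14, -0.0, 1.139]
ft_force: [6.6, -0.7, -4.9]
opening: 0.414
grip_force: 30.0
```

```bash
python3 s.py
```

```text
10.5 [566.2 -21.  243.4] [ 3.14  -0.     1.139] [ 6.6 -0.7 -4.9] M [-0.237 -0.773  0.053] tau6 -0.018 0.414 30.0
```

22 mm travelled, past the 2–16 mm of play, and the force is still only friction.

Call:
move_arm --commands '[[[-0.025,0.062,0],0,-1],[[-0.025,0.062,0],0,-1],[[-0.025,0.062,0],0,-1],[[-0.025,0.062,0],0,-1],[[-0.025,0.062,0],0,-1]]'

```text
t: 10.92
eef_pos: [562.5, -11.7, 243.4]
tcp_rot: [3.14, -0.001, 1.139]
ft_force: [6.1, -0.5, -3.1]
opening: 0.415
grip_force: 30.0
```

Call:
move_arm --commands '[[[-0.037,0.093,0],0,-1],[[-0.037,0.093,0],0,-1],[[-0.037,0.093,0],0,-1],[[-0.037,0.093,0],0,-1],[[-0.037,0.093,0],0,-1]]'

```text
t: 11.33
eef_pos: [556.9, 2.3, 243.4]
tcp_rot: [3.14, -0.001, 1.139]
ft_force: [6.0, -1.2, -4.3]
opening: 0.415
grip_force: 30.0
```

Call:
move_arm --commands '[[[-0.037,0.093,0],0,-1],[[-0.037,0.093,0],0,-1],[[-0.037,0.093,0],0,-1],[[-0.037,0.093,0],0,-1],[[-0.037,0.093,0],0,-1]]'

```text
t: 11.75
eef_pos: [551.4, 16.2, 243.4]
tcp_rot: [3.14, -0.001, 1.139]
ft_force: [5.5, -0.7, -3.2]
opening: 0.414
grip_force: 30.0
```

Call:
move_arm --commands '[[[-0.037,0.093,0],0,-1],[[-0.037,0.093,0],0,-1],[[-0.037,0.093,0],0,-1],[[-0.037,0.093,0],0,-1],[[-0.037,0.093,0],0,-1],[[-0.037,0.093,0],0,-1]]'

```text
t: 12.25
eef_pos: [544.7, 32.9, 243.4]
tcp_rot: [3.14, -0.001, 1.139]
ft_force: [6.1, -1.8, -3.9]
opening: 0.414
grip_force: 30.0
```

Call:
move_arm --commands '[[[-0.025,0.062,0],0,-1],[[-0.025,0.062,0],0,-1],[[-0.019,0.046,0],0,-1]]'

```text
t: 12.5
eef_pos: [542.6, 38.1, 243.4]
tcp_rot: [3.14, -0.001, 1.139]
ft_force: [6.2, -0.7, -4.7]
opening: 0.415
grip_force: 30.0
```

Call:
move_arm --commands '[[[-0.012,0.031,0],0,-1],[[-0.012,0.031,0],0,-1]]'

```text
t: 12.67
eef_pos: [541.9, 39.9, 243.4]
tcp_rot: [3.14, -0.001, 1.139]
ft_force: [6.5, -1.4, -3.4]
opening: 0.417
grip_force: 30.0
```

Now about 87.5 mm travelled. I'll creep in until contact.

Call:
move_arm --commands '[[[-0.012,0.031,0],0,-1],[[-0.006,0.016,0],0,-1]]'

```text
t: 12.83
eef_pos: [541.4, 41.3, 243.4]
tcp_rot: [3.14, -0.001, 1.139]
ft_force: [5.2, -0.8, -4.6]
opening: 0.419
grip_force: 30.0
```

Call:
move_arm --commands '[[[-0.006,0.016,0],0,-1],[[-0.006,0.016,0],0,-1]]'

```text
t: 13.0
eef_pos: [541.1, 42.0, 243.4]
tcp_rot: [3.139, -0.0, 1.139]
ft_force: [6.1, -8.8, -4.5]
opening: 0.417
grip_force: 30.0
```

Force along u has risen to -10 N at about 90 mm, so this is the end stop. I'll back the load off as I release, then lift.

Call:
move_arm --commands '[[[-0.003,0.008,0],0,-1],[[0,0,0],0,-1],[[0,0,0],0,-0.1],[[0,0,0],0,0],[[0,0,0],0,0.1],[[0,0,0],0,0.2],[[0,0,0],0,0.2],[[0,0,0.3],0,0.2],[[0,0,0.6],0,0.2],[[0,0,1],0,0.2],[[0,0,1],0,0.2],[[0,0,1],0,0.2],[[0,0,1],0,0.2],[[0.5,-1,0.5],0,0.2],[[0,-1,0],0,0.2],[[0,-1,0],0,0.2],[[0,-1,0],0,0.2],[[0,-1,0],0,0.2],[[0,-1,0],0,0.2],[[0,0,0],0,0.2]]'

```text
t: 14.67
eef_pos: [555.1, -141.4, 406.0]
tcp_rot: [3.141, 0.001, 1.136]
ft_force: [-0.5, -0.5, 0.2]
opening: 0.599
grip_force: 0.0
```

```bash
python3 s.py; python3 - <<'E'
from h import *
c=read_camera("top"); im=c["image"]; v=search_frame("vial_mid",c)[:1]; print(v,[ray(c,d["at"],79) for d in v])
cr=im[140:240,165:295,::-1]; cv2.imwrite("pics/top2.png",cv2.resize(cr,None,fx=3,fy=3,interpolation=cv2.INTER_CUBIC))
c=read_camera("side"); cv2.imwrite("pics/side2.png",cv2.resize(c["image"][150:280,200:330,::-1],None,fx=4,fy=4,interpolation=cv2.INTER_CUBIC))
E
```

```text
14.67 [ 555.1 -141.4  406. ] [3.141e+00 1.000e-03 1.136e+00] [-0.5 -0.5  0.2] M [-0.141  0.081  0.046] tau6 -0.79 0.599 0.0
[{'at': [208.8, 200.0], 'confidence': 0.53}] [array([500.22813347, 132.52900736,  79.        ])]
```

View pics/top2.png

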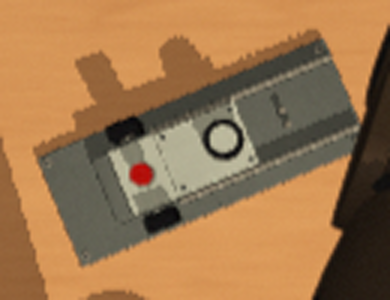

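View pics/side2.png

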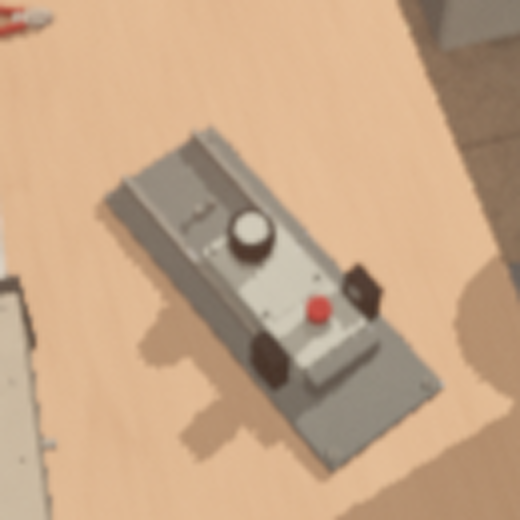

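Both views show the carriage against the end stop. The red vial cap stands upright between the two posts (top crop 141,174; side crop 318,309), and the knob is free with the gripper well clear. Handing in.

```bash
python3 -c "
from h import *
print(env.job_done())"
```

```text
the job is handed in; nothing more can be done
None
```

The job is handed in: I turned the knob about 91° clockwise into its release notch, pushed the carriage about 90 mm to the end stop, and let go with the vial standing between the sensor posts; no verdict was returned.

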